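Gauge the spacer sleeves from the lazy Susan

TASK

Lift every aluminium sleeve off the spinning turntable and stand it upright on the stone checking plate, and check each bore with its own plug gauge from the wooden rack: the gauge whose flange is as wide as the sleeve, pushed in until the flange sits flat on the sleeve, and left there. Every sleeve must end up standing on the plate with its gauge fully home; there may be three or four sleeves, and a gauge without a sleeve is not needed. Leave the tape measure and the can where they are.

Things in the scene. Friction and masses are not known exactly. Their poses are not given: they have to be found in the camera images.
- turntable: round base of the lazy Susan: a plywood disc, 260 mm across, whose top is 34 mm above the bench; the disc spins freely about the vertical axis through this origin. Origin: on the bench at the centre, z up
- plate: flat stone checking plate fixed to the bench, 220 mm along its x, 190 mm along its y, 25 mm thick. Origin: centre of its underside, on the bench; z up (top face at z = 25 mm)
- rack: wooden gauge rack on four legs, fixed, 150 x 150 mm, top face 57 mm above the bench, four 21 mm through holes at x = +-37.5, y = +-37.5 mm in its frame, board 12 mm thick. A gauge hangs in each hole, its flange lying on the top face. Origin: on the bench under its centre, z up
- sleeve_a: loose aluminium spacer sleeve (a thick ring) standing on end, 42 mm outside diameter, 12 mm through bore, 36 mm tall; goes with gauge_a. Origin: centre of its underside, z along the bore. It may be absent (None from the start; then its gauge is not needed)
- gauge_a: loose plug gauge for sleeve_a: steel probe 10 mm in diameter (tapered tip) reaching 30 mm below a round flange 42 mm in diameter and 5 mm thick, as wide as the sleeve it belongs to; above the flange a black round handle 14 mm in diameter, 30 mm tall. Origin: on the axis at the flange's underside; z up along the handle
- sleeve_b: loose aluminium spacer sleeve (a thick ring) standing on end, 50 mm outside diameter, 15 mm through bore, 36 mm tall; goes with gauge_b. Origin: centre of its underside, z along the bore. It may be absent (None from the start; then its gauge is not needed)
- gauge_b: loose plug gauge for sleeve_b: steel probe 13 mm in diameter (tapered tip) reaching 30 mm below a round flange 50 mm in diameter and 5 mm thick, as wide as the sleeve it belongs to; above the flange a black round handle 18 mm in diameter, 30 mm tall. Origin: on the axis at the flange's underside; z up along the handle
- sleeve_c: loose aluminium spacer sleeve (a thick ring) standing on end, 58 mm outside diameter, 18 mm through bore, 36 mm tall; goes with gauge_c. Origin: centre of its underside, z along the bore. It may be absent (None from the start; then its gauge is not needed)
- gauge_c: loose plug gauge for sleeve_c: steel probe 16 mm in diameter (tapered tip) reaching 30 mm below a round flange 58 mm in diameter and 5 mm thick, as wide as the sleeve it belongs to; above the flange a black round handle 22 mm in diameter, 30 mm tall. Origin: on the axis at the flange's underside; z up along the handle
- sleeve_d: loose aluminium spacer sleeve (a thick ring) standing on end, 66 mm outside diameter, 21 mm through bore, 36 mm tall; goes with gauge_d. Origin: centre of its underside, z along the bore. It may be absent (None from the start; then its gauge is not needed)
- gauge_d: loose plug gauge for sleeve_d: steel probe 19 mm in diameter (tapered tip) reaching 30 mm below a round flange 66 mm in diameter and 5 mm thick, as wide as the sleeve it belongs to; above the flange a black round handle 26 mm in diameter, 30 mm tall. Origin: on the axis at the flange's underside; z up along the handle
- tape: bystander: yellow tape measure, 70 x 36 x 62 mm, origin at the centre of its underside
- can: bystander: closed can, 76 mm in diameter, 100 mm tall, origin at the centre of its underside
There are look-alikes about, which are no part of the job. Leave any green, red or turquoise look-alike of the gauge_c alone.

How it is judged:
By the outcome, as a careful person would: the job done as asked, in the order asked, and still so for the second after the job is handed in, with the robot touching nothing.
Of sleeve_a, sleeve_b, sleeve_c, sleeve_d only 3 to 4 are there at a start; the rules pass over those that are not, and their reading is None.
At some moment in a run one of sleeve_a, sleeve_b, sleeve_c, sleeve_d may be knocked a few centimetres aside while the robot is not near it.
It also fails if it takes over 210 s, if anything falls off the work surface, if the arm or the gripper's body presses on something with over 40 N, if the wrist force passes 120 N, or if a joint passes its speed limit or range.

ROBOT

A 6-joint arm with a two-finger parallel gripper is mounted at the origin on the work surface. World frame = base frame: x ahead of the robot, y to its left, z up, the work surface at z = 0. Lengths are in m, angles in degrees, forces in N, time in s.
With the tool pointing down it reaches from about 0.325 to 0.775 m from the base axis. Payload 5.5 kg.
Tool frame: the origin (TCP) lies midway between the tips of the shut fingers; the grasp point (between the pads) lies 19 mm behind it; z points along the fingers, y is the line along which they close (so a half turn about z gives the same grasp; the last joint's range is limited). The gripper opens to 88 mm and grips with 3 to 60 N. Pads are 20 mm wide; open, the fingers measure 115 mm over their backs; the gripper's body (75 mm by 178 mm) begins 61 mm behind the grasp point.
Start: joints at [73.069, 5.22, 70.514, -0, 104.267, -3.249], TCP at [0.142, 0.583, 0.223] pointing down, gripper open.
Joint ranges: [-164.24, 164.24], [-49.07, 125.15], [9.68, 141.18], [-86.29, 266.29], [3.28, 154.24], [-151.56, 151.56]. Speed limits (degrees/s): [147.25, 147.25, 172.46, 180, 180, 180].

INTERFACE

Orientations are given as a 3x3 rotation matrix whose columns are the frame's x, y, z axes.
In Python, from workcell import ctrl gives the robot as it stands. Calls block until the motion is done:
- ctrl.movep(position, orientation): joint-space move of the TCP to a pose.
- ctrl.line_to(position, orientation=None, feed=0.15, contact_N=None): straight line of the TCP; orientation=None keeps the orientation; feed is the mean speed in m/s. With contact_N (N) it stops when the force on the tool has changed by that much, and returns True; else False.
- ctrl.goto_joints(angles): joint-space move.
- ctrl.command_gripper(opening, grip_force=None): finger opening in m; grip_force is the grip in N (None keeps the last); returns when the fingers have stopped.
- ctrl.pause(seconds).
- ctrl.solve_ik(position, orientation): joint angles nearest the present ones, or None.
- ctrl.get_obs(): the state.
- ctrl.camera(name): name is "side" or "top" or "wrist"; returns a dict with "frame" (384x512x3 uint8, red, green, blue), "range_z" (384x512 float32, m along the optical axis (not along the pixel's ray), 0 where there is no reading), "vfov" (degrees; the focal length in pixels is half the picture's height over the tangent of half this angle, whatever the lens; pixels are square), "cx", "cy" (the principal point, pixels), "k1" (the pictures are not rectified: a ray, as slopes to the right and down, at radius r is drawn at 1 + k1 r^2 times it, then the intrinsics apply), "xyz" and "attitude" of the camera in the world; the wrist camera has in their place "T_tool_cam" (4x4, takes a point from camera to tool coordinates, whose origin is the TCP and whose axes are the flange's). Camera axes: x right, y up, looking along -z (the intrinsics and any distortion apply to the point x, -y, -z); pixel columns grow to the right and rows downward; lengths in m; the calibration is good to about 2 mm. A picture is of the moment at which its call begins: read the wrist's pose just before it.
A pose or a line that the arm cannot do raises ctrl.MotionError and nothing moves.
- ctrl.hand_in(): hands the job in; it is judged then, once.
The state is a dict: "t": time; "joint_pos": joint angles; "dq": joint speeds; "effort": joint torques, N m; "tcp_pos": TCP position; "tool_rot": TCP orientation; "contact_force": force on the tool from outside, world axes, zero at the start; "ft_torque": the same for the moment, N m; "opening": finger opening in m; "finger_force": force on a finger pad.
Only numpy, scipy, OpenCV 4.12 (cv2) and the standard library are available. Lean on these libraries where they do the work, as an engineer would, in place of code of your own. Each camera call takes 0.05 s, during which the arm holds its last target. There are 200 camera calls.

## Working session

There is one attempt and no reset: what is moved stays moved. The work goes in short steps, each a Python script; the robot and the scene stay as the last script left them, time stands still between calls to the robot, and variables do not carry over. Pictures are saved under pics/ and viewed, at most 14 in all, crops included, and the job is handed in when it is done.

```bash
ls; mkdir -p pics; cat > h.py <<'E'
import numpy as np, cv2
from workcell import ctrl
def cloud(c, T=None):
    """world xyz per pixel"""
    H,W=c["range_z"].shape
    f=H/2/np.tan(np.radians(c["vfov"])/2)
    K=np.array([[f,0,c["cx"]],[0,f,c["cy"]],[0,0,1.]])
    v,u=np.mgrid[0:H,0:W].astype(float)
    p=cv2.undistortPoints(np.stack([u.ravel(),v.ravel()],1)[:,None],K,np.array([c["k1"],0,0,0.]))[:,0]
    z=c["range_z"].ravel()
    P=np.stack([p[:,0]*z,-p[:,1]*z,-z],1)
    if T is None: R,t=np.array(c["attitude"]),np.array(c["xyz"])
    else: R,t=T[:3,:3],T[:3,3]
    P=P@R.T+t; P[z==0]=np.nan
    return P.reshape(H,W,3)
def wrist():
    o=ctrl.get_obs(); c=ctrl.camera("wrist")
    T=np.eye(4);T[:3,:3]=o["tool_rot"];T[:3,3]=o["tcp_pos"]
    return c,cloud(c,T@np.array(c["T_tool_cam"]))
def save(name,img): cv2.imwrite("pics/"+name,cv2.cvtColor(img,cv2.COLOR_RGB2BGR))
E
python3 - <<'E'
from h import *
o=ctrl.get_obs(); print(o["t"],np.round(o["tool_rot"],3))
for n in("top","side"):
    c=ctrl.camera(n); np.save(n+".npy",cloud(c)); save(n+"0.png",cv2.resize(c["frame"],(800,600),interpolation=cv2.INTER_CUBIC))
    print(n,{k:c[k] for k in("vfov","cx","cy","k1","xyz","attitude")})
E
```

```text
pics
0.0 [[-0.972  0.237 -0.001]
 [ 0.237  0.972 -0.002]
 [ 0.    -0.002 -1.   ]]
top {'vfov': 55.15503579066452, 'cx': 251.5776168994455, 'cy': 188.25580252623925, 'k1': 0.01611836536167141, 'xyz': array([ 0.34637912, -0.00686692,  1.06022282]), 'attitude': array([[ 1.52562475e-02,  9.87667113e-01, -1.55823361e-01],
       [-9.99879634e-01,  1.55096342e-02,  4.10364602e-04],
       [ 2.82206695e-03,  1.55798345e-01,  9.87784851e-01]])}
side {'vfov': 49.52085676482438, 'cx': 246.9502941310936, 'cy': 190.24978002044708, 'k1': 0.04143549660186156, 'xyz': array([ 0.40284116, -0.93994337,  0.77260595]), 'attitude': array([[ 0.99505514,  0.04684699, -0.08758209],
       [-0.09833926,  0.58853429, -0.80246918],
       [ 0.0139518 ,  0.80711384,  0.59023097]])}
```

View pics/top0.png

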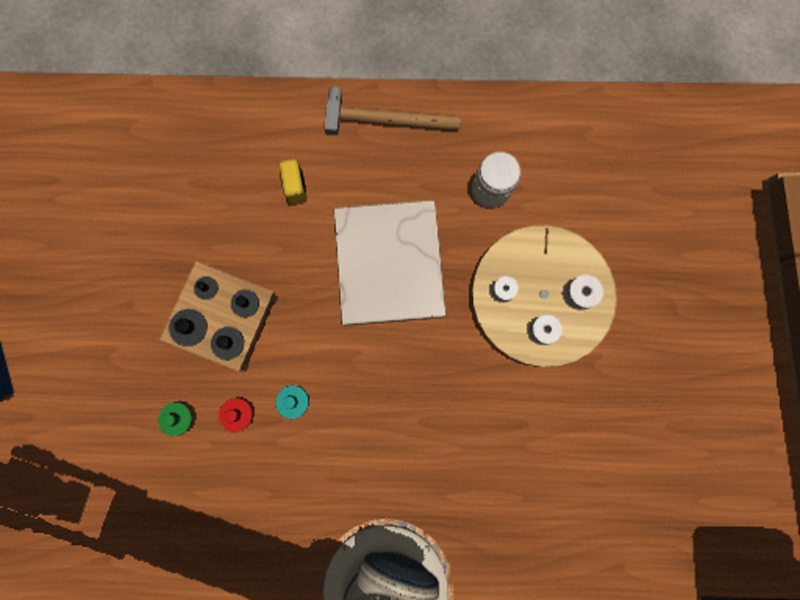

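View pics/side0.png

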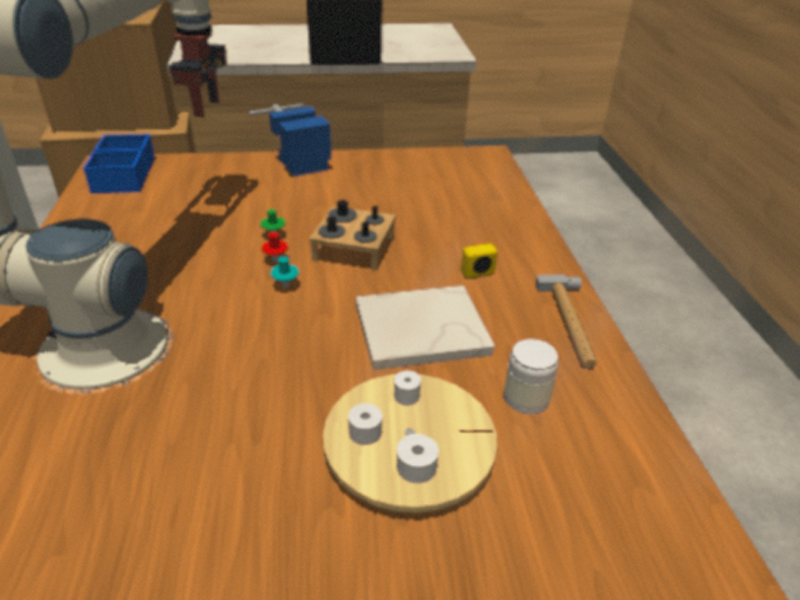

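The top view shows three sleeves on the disc (full-picture px about 505,288; 547,330; 585,291) and four black gauges in the rack (187,327; 227,343; 245,302; 206,287). The plate is at about 390,262, and the three coloured look-alikes lie near y≈410. Next I'll measure all of these and check whether the disc turns.

```bash
cat >> h.py <<'E'
def comps(P,zlo,zhi,box,amin=15):
    """blobs with z in range inside box (x0,x1,y0,y1): centre from enclosing circle, diameter by area"""
    m=((P[...,2]>zlo)&(P[...,2]<zhi)&(P[...,0]>box[0])&(P[...,0]<box[1])&(P[...,1]>box[2])&(P[...,1]<box[3])).astype(np.uint8)
    n,l,s,_=cv2.connectedComponentsWithStats(m,connectivity=4)
    out=[]
    for i in range(1,n):
        if s[i,4]<amin: continue
        q=P[l==i]; h=cv2.convexHull(q[:,:2].astype(np.float32)); (c,r)=cv2.minEnclosingCircle(h)
        out.append((np.round(c,4),round(2*r,4),round(2*np.sqrt(cv2.contourArea(h)/np.pi),4),round(float(np.median(q[:,2])),4)))
    return out
E
python3 - <<'E'
from h import *
B=(.2,.8,-.55,-.1)
P=np.load("top.npy")
for v,u in((262,390),(291,545),(345,195)): print(P[int(v/1.5625),int(u/1.5625)])
print("gauge handles");[print(*x) for x in comps(P,.08,.12,(.2,.7,.15,.5),4)]
print("flange");[print(*x) for x in comps(P,.0595,.075,(.2,.7,.15,.5),4)]
print("rack");[print(*x) for x in comps(P,.05,.12,(.2,.7,.15,.5),50)]
m=((P[...,2]>.018)&(P[...,2]<.032)&(abs(P[...,1])<.2)&(P[...,0]>.3)&(P[...,0]<.7)).astype(np.uint8)
n,l,s,_=cv2.connectedComponentsWithStats(m); i=1+np.argmax(s[1:,4]); q=P[l==i]
print("plate",cv2.minAreaRect(q[:,:2].astype(np.float32)),np.median(q[:,2]))
print("table");[print(*x) for x in comps(P,.027,.09,(.2,.7,-.5,-.1),400)]
for k in range(4):
    c=ctrl.camera("top");P=cloud(c); print(ctrl.get_obs()["t"]);[print(*x) for x in comps(P,.06,.08,(.25,.6,-.5,-.1))]
    ctrl.pause(.7)
E
```

```text
[0.57161856 0.00106743 0.02431301]
[ 0.51855347 -0.27911508  0.03668101]
[0.41167665 0.33699344 0.06002107]
gauge handles
[0.5098 0.3228] 0.0143 0.0123 0.0898
[0.4846 0.2535] 0.0178 0.0159 0.0914
[0.4405 0.3494] 0.0261 0.0242 0.0908
[0.4146 0.2798] 0.0213 0.0197 0.0906
flange
[0.6952 0.1812] 0.0302 0.0213 0.0614
[0.5101 0.3235] 0.0414 0.0381 0.0616
[0.5242 0.3331] 0.0054 0.0032 0.0623
[0.4846 0.2533] 0.0495 0.0472 0.0616
[0.4413 0.3479] 0.0683 0.0631 0.0617
[0.4423 0.3752] 0.0221 0.012 0.0609
[0.4139 0.2791] 0.0608 0.0563 0.0618
[0.3146 0.1679] 0.0211 0.0193 0.0637
[0.2917 0.2654] 0.0208 0.0192 0.0646
[0.2831 0.3693] 0.0212 0.0189 0.0645
rack
[0.6941 0.1789] 0.0353 0.0258 0.0593
[0.4618 0.3017] 0.2081 0.1691 0.0579
[0.3146 0.1679] 0.0211 0.0198 0.0634
[0.2918 0.2651] 0.0213 0.0197 0.0641
[0.2831 0.3693] 0.0212 0.0194 0.0639
plate ((0.5719153881072998, 0.0023392215371131897), (0.2207205593585968, 0.1899828314781189), 5.556910037994385) 0.02431784792794489
table
[ 0.5123 -0.2796] 0.2599 0.2572 0.0341
0.15
[ 0.5132 -0.3428] 0.059 0.0568 0.0695
[ 0.5169 -0.2032] 0.0419 0.0404 0.0697
[ 0.4461 -0.2729] 0.0499 0.0483 0.0694
0.9
[ 0.514  -0.3423] 0.0594 0.0568 0.0693
[ 0.517  -0.2033] 0.0427 0.0406 0.0696
[ 0.4467 -0.2731] 0.0503 0.0484 0.0696
1.65
[ 0.5135 -0.3428] 0.0588 0.0567 0.0696
[ 0.5169 -0.2037] 0.0427 0.0405 0.0694
[ 0.4461 -0.273 ] 0.0499 0.0483 0.0698
2.4
[ 0.5137 -0.3432] 0.0588 0.0568 0.0697
[ 0.5171 -0.2034] 0.0421 0.0406 0.0694
[ 0.4465 -0.2731] 0.0503 0.0484 0.0695
```

The disc stands still. It holds a (.517,-.203), b (.446,-.273) and c (.514,-.343), and d is absent. I'll move the sleeves first. On the plate I'll regrip each one at 90° so its centre is known exactly from the gripper.

```bash
cat >> h.py <<'E'
OD=dict(a=.042,b=.050,c=.058,d=.066); HD=dict(a=.014,b=.018,c=.022,d=.026)
def Rz(th):
    c,s=np.cos(th),np.sin(th)
    return np.array([[-s,c,0],[c,s,0],[0,0,-1.]])
def yaw(p,off=0): return np.arctan2(p[1],p[0])+off
def st(msg):
    o=ctrl.get_obs(); print(msg,"t",round(o["t"],2),"tcp",np.round(o["tcp_pos"],4),"op",round(o["opening"],4),"F",np.round(o["contact_force"],1),flush=True)
def find(k,box,zlo,zhi):
    """nearest-diameter blob in the top picture"""
    L=[x for x in comps(cloud(ctrl.camera("top")),zlo,zhi,box,60)]
    L=[x for x in L if abs(x[1]-OD[k])<.005]
    return L[0][0] if len(L)==1 else None
TT=(.25,.7,-.5,-.12); PL=(.42,.72,-.12,.12)
def above(p,th,z=.2): ctrl.movep([p[0],p[1],z],Rz(th))
def center(p,k,th,z):
    """grip at th then at th+90deg, standing sleeve; returns its centre, gripper open & above"""
    for t in (th,th+np.pi/2): 
        above(p,t,.13); ctrl.line_to([p[0],p[1],z]); ctrl.command_gripper(0,5); st("squeeze "+k)
        ctrl.command_gripper(OD[k]+.016); ctrl.line_to([p[0],p[1],.13])
def move_sleeve(k,p,dst,offp,offd):
    ctrl.command_gripper(OD[k]+.02,25); above(p,yaw(p,offp)); ctrl.line_to([p[0],p[1],.046],feed=.12)
    ctrl.command_gripper(0,25); st("gripped "+k)
    ctrl.line_to([p[0],p[1],.2]); st("lifted")
    th=yaw(dst,offd); above(dst,th); ctrl.line_to([*dst,.05]); hit=ctrl.line_to([*dst,.034],feed=.02,contact_N=4); st(f"down {hit}")
    z=ctrl.get_obs()["tcp_pos"][2]
    ctrl.command_gripper(OD[k]+.02); ctrl.line_to([*dst,.13])
    t2=th-np.pi/2*np.sign(offd) if offd else th+np.pi/2
    above(dst,t2,.13); ctrl.line_to([*dst,z+.002]); ctrl.command_gripper(0,5); st("squeeze"); ctrl.command_gripper(OD[k]+.02); ctrl.line_to([*dst,.2])
E
python3 - <<'E'
from h import *
p=find('c',TT,.06,.08); print(p)
T=np.array([.5123,-.2796]); r=p-T; off=np.arctan2(r[1],r[0])-yaw(p); off=(off+np.pi/2)%np.pi-np.pi/2
print(np.degrees(off))
move_sleeve('c',p,[.515,-.042],off,0)
above([.45,-.1],yaw([.45,-.1]),.25)
c=ctrl.camera("top"); P=cloud(c); [print(*x) for x in comps(P,.05,.08,(.3,.7,-.5,.13),60)]
save("top1.png",c["frame"])
E
```

```text
[ 0.5135 -0.343 ]
-55.17413213123287
gripped c t 8.9 tcp [ 0.5137 -0.3431  0.0465] op 0.0591 F [-0.6 -0.4  2. ]
lifted t 10.07 tcp [ 0.5131 -0.3427  0.1984] op 0.0589 F [ 1.   0.6 -2.9]
down True t 12.99 tcp [ 0.5149 -0.042   0.0373] op 0.0592 F [ 0.4 -0.3  3. ]
squeeze t 16.88 tcp [ 0.5158 -0.0417  0.0405] op 0.0593 F [-0.1  2.4  5.3]
[ 0.697  -0.1888] 0.0611 0.0293 0.0656
[ 0.5126 -0.0418] 0.0573 0.0483 0.0608
```

View pics/top1.png

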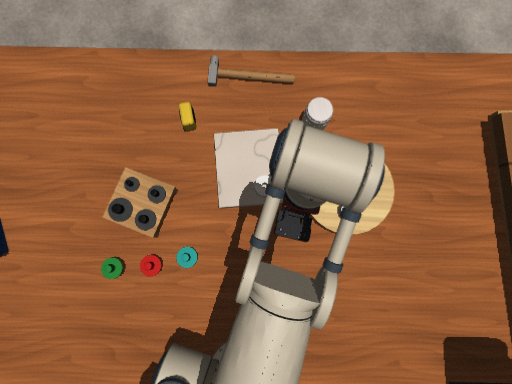

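The arm hides the scene in this view, but c stands on the plate at about (262,183) px. I'll park the arm to the left for looks and carry on with b and a.

```bash
cat >> h.py <<'E'
def park(): ctrl.goto_joints([73.069, 5.22, 70.514, 0, 104.267, -3.249])
def radial(p):
    r=p-np.array([.5123,-.2796]); off=np.arctan2(r[1],r[0])-yaw(p); return (off+np.pi/2)%np.pi-np.pi/2
E
python3 - <<'E'
from h import *
for k,dst in (('b',[.525,.052]),('a',[.632,.0])):
    park(); p=find(k,TT,.06,.08); print(k,p)
    if p is None: break
    move_sleeve(k,p,dst,radial(p),0)
park()
c=ctrl.camera("top"); P=cloud(c); np.save("P.npy",P); [print(*x) for x in comps(P,.05,.08,(.3,.7,-.5,.13),60)]
save("top2.png",c["frame"]); st("")
E
```

```text
b [ 0.4467 -0.2729]
gripped b t 28.18 tcp [ 0.447  -0.2731  0.0465] op 0.0521 F [0.4 0.3 1.9]
lifted t 29.35 tcp [ 0.4463 -0.2726  0.1986] op 0.0515 F [ 0.4 -0.2 -1.5]
down True t 32.38 tcp [0.5248 0.052  0.0374] op 0.0517 F [-0.2 -0.7  4.3]
squeeze t 36.23 tcp [0.5256 0.0521 0.0405] op 0.0526 F [0.4 1.2 3.7]
a [ 0.5175 -0.2034]
gripped a t 45.64 tcp [ 0.5178 -0.2034  0.0465] op 0.0435 F [ 0.3 -0.4  2.8]
lifted t 46.82 tcp [ 0.5171 -0.2032  0.1985] op 0.0431 F [-0.3 -0.2 -1.8]
down True t 49.73 tcp [ 0.6319 -0.      0.0374] op 0.0434 F [-0.5 -0.5  4.5]
squeeze t 53.59 tcp [6.327e-01 2.000e-04 4.080e-02] op 0.0441 F [0.8 2.1 4.7]
[ 0.6958 -0.1875] 0.0585 0.0272 0.065
[ 0.6297 -0.0012] 0.043 0.0409 0.06
[0.5229 0.0511] 0.0501 0.048 0.0603
[ 0.5127 -0.0427] 0.058 0.056 0.0604
 t 58.06 tcp [0.1427 0.5828 0.2226] op 0.0619 F [ 0.3 -0.   0.3]
```

View pics/top2.png

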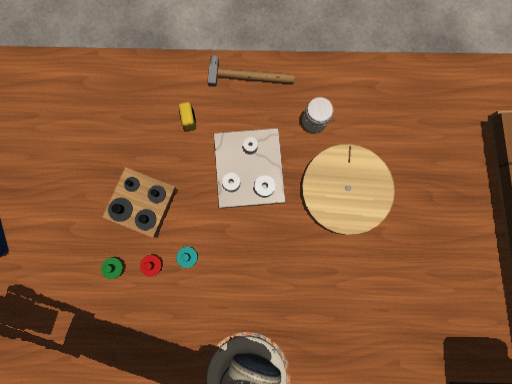

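All three sleeves stand on the plate (px 250,145; 231,182; 264,186), and the disc is empty. The camera reads a constant (-2,-1) mm off the squeezed centres, so a knock will show. Next I'll do gauge c.

```bash
cat >> h.py <<'E'
CAL=np.array([.0022,.001])
def gauge(k,g,s):
    g=np.array(g)+CAL; th=yaw(g); z=.068
    ctrl.command_gripper(HD[k]+.018,5); above(g,th+np.pi/2,.2); ctrl.line_to([*g,z],feed=.12)
    ctrl.command_gripper(0,5); st("g1"); ctrl.command_gripper(HD[k]+.018)
    ctrl.line_to([*g,.11]); above(g,th,.11); ctrl.line_to([*g,z]); ctrl.command_gripper(0,25); st("g2 "+k)
    ctrl.line_to([*g,.2]); st("lifted")
    above(s,yaw(s)); ctrl.line_to([*s,.115]); ctrl.pause(.2); st("above sleeve")
    e=ctrl.get_obs()["tcp_pos"][:2]-np.array(s); s=np.array(s)-e
    return insert(s)
def insert(s):
    for d in [(0,0)]+[(r*np.cos(a),r*np.sin(a)) for r in (.0008,.0016) for a in np.arange(0,6.2,np.pi/3)]:
        q=np.array(s)+d
        ctrl.line_to([*q,.108],feed=.05); hit=ctrl.line_to([*q,.0695],feed=.03,contact_N=6); st(f"insert {np.round(d,4)} {hit}")
        if ctrl.get_obs()["tcp_pos"][2]<.0755: return True
    return False
def release(k,s):
    ctrl.command_gripper(HD[k]+.018); o=ctrl.get_obs()["tcp_pos"]; ctrl.line_to([o[0],o[1],.2])
E
python3 - <<'E'
from h import *
ok=gauge('c',[.4146,.2798],[.5149,-.0417]); print(ok)
if ok: release('c',None); park(); c=ctrl.camera("top"); [print(*x) for x in comps(cloud(c),.05,.12,(.3,.7,-.5,.13),20)]; st("")
else: c,P=wrist(); save("w.png",c["frame"])
E
```

```text
g1 t 61.81 tcp [0.417  0.281  0.0686] op 0.0218 F [-1.  -0.4  2. ]
g2 c t 65.02 tcp [0.4173 0.2811 0.0692] op 0.0215 F [ 0.  -0.   4.2]
lifted t 66.05 tcp [0.4164 0.2806 0.1985] op 0.0214 F [ 0.4 -0.2 -0.8]
above sleeve t 68.24 tcp [ 0.5156 -0.0417  0.1165] op 0.0215 F [-0.2 -1.2 -2.3]
insert [0 0] True t 69.59 tcp [ 0.514  -0.0416  0.073 ] op 0.0212 F [ 0.3 -0.5  3.6]
True
[ 0.699  -0.1894] 0.0628 0.0326 0.0877
[ 6.299e-01 -3.000e-04] 0.043 0.0407 0.0601
[0.522  0.0512] 0.0498 0.0481 0.0602
[ 0.5122 -0.042 ] 0.0576 0.0555 0.0659
 t 73.73 tcp [0.1428 0.5827 0.2226] op 0.04 F [ 0.2  0.4 -0.2]
```

c is home: it seated at TCP z 0.073, as expected. The sleeves for a and b haven't moved, so I'll do those next.

```bash
python3 - <<'E'
from h import *
S=dict(b=[.5248,.0521],a=[.6319,.0001]); G=dict(b=[.4846,.2535],a=[.5098,.3228])
for k in 'ba':
    p=find(k,PL,.05,.12); print(k,p)
    if p is None or np.linalg.norm(p+CAL-S[k])>.003: print("moved?"); break
    ok=gauge(k,G[k],S[k]); print(ok)
    if not ok: break
    release(k,None); park()
c=ctrl.camera("top"); P=cloud(c); [print(*x) for x in comps(P,.05,.12,(.3,.7,-.5,.13),20)]; st("")
[print("h",*x) for x in comps(P,.085,.12,PL,5)]
save("top3.png",cv2.resize(c["frame"][100:260,90:300],None,fx=3.7,fy=3.7)); s=ctrl.camera("side")
save("side3.png",cv2.resize(s["frame"][100:260,180:390],None,fx=3.7,fy=3.7))
E
```

```text
b [0.5226 0.051 ]
g1 t 77.51 tcp [0.487  0.2547 0.0686] op 0.0179 F [ 0.  -0.   2.2]
g2 b t 80.72 tcp [0.4874 0.2547 0.0692] op 0.0173 F [-0.8 -0.6  3.8]
lifted t 81.75 tcp [0.4864 0.2543 0.1985] op 0.0175 F [ 0.1  0.8 -2. ]
above sleeve t 83.5 tcp [0.5256 0.0522 0.1166] op 0.0175 F [-0.6  0.3 -1.1]
insert [0 0] True t 84.84 tcp [0.5239 0.052  0.073 ] op 0.0174 F [1.1 0.2 3.4]
True
a [ 0.6296 -0.001 ]
g1 t 92.38 tcp [0.5122 0.324  0.0686] op 0.0138 F [-0.8  0.2  2.5]
g2 a t 95.58 tcp [0.5126 0.3242 0.0693] op 0.0132 F [0.5 0.4 4.1]
lifted t 96.62 tcp [0.5116 0.3236 0.1984] op 0.013 F [ 0.3  0.1 -1.3]
above sleeve t 98.83 tcp [6.326e-01 1.000e-04 1.167e-01] op 0.0132 F [ 0.5  0.8 -0.1]
insert [0 0] True t 100.17 tcp [6.309e-01 1.000e-04 7.320e-02] op 0.0134 F [-0.7  0.5  4.6]
True
[ 0.6985 -0.1898] 0.062 0.0323 0.0878
[ 0.6287 -0.002 ] 0.043 0.0406 0.0656
[0.5214 0.0511] 0.0494 0.0478 0.0656
[ 0.5121 -0.0418] 0.0577 0.0554 0.0659
 t 104.42 tcp [0.1428 0.5828 0.2226] op 0.0323 F [-0.1 -0.5  0.1]
h [ 0.6283 -0.001 ] 0.0129 0.0116 0.0946
h [0.5212 0.0506] 0.0171 0.016 0.0949
h [ 0.512  -0.0421] 0.0217 0.0197 0.0955
```

View pics/side3.png

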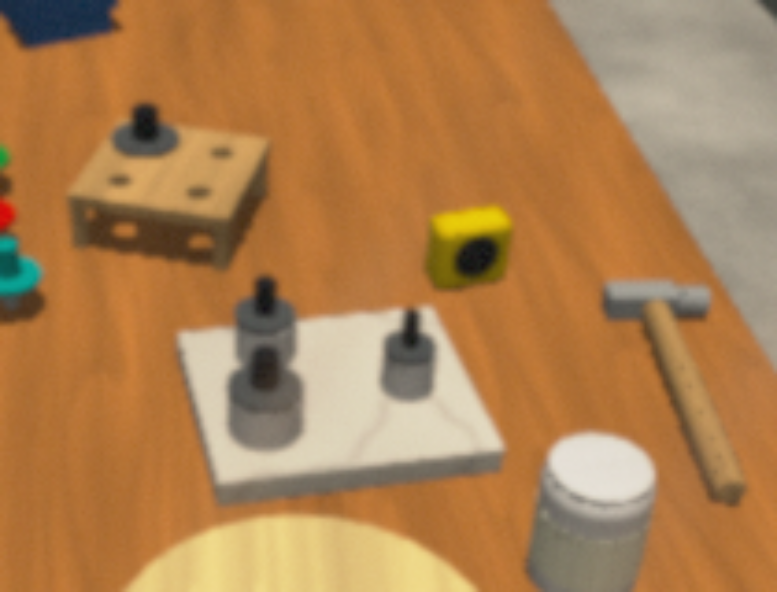

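View pics/top3.png

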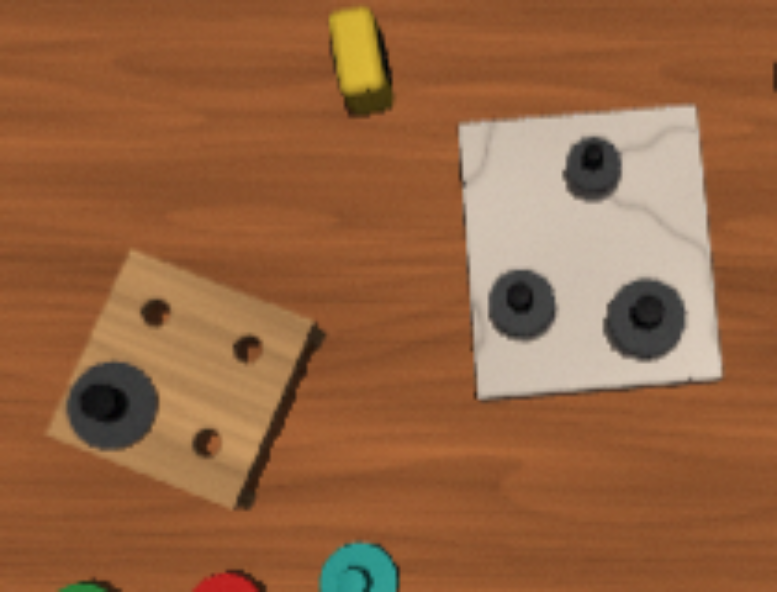

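The side crop shows all three sleeves upright with their flanges flat on top (px 265,315; 265,385; 409,350). The top crop shows the three gauges centred on the plate (px 593,165; 521,303; 646,318), and gauge d still in the rack. The tape and can are where they were.

```bash
python3 -c "
from h import *
print(ctrl.hand_in())"
```

```text
the job is handed in; nothing more can be done
None
```

The job is handed in: sleeves a, b and c stand on the checking plate with their own gauges fully home, sleeve d was absent so its gauge stayed in the rack, and the tape measure and can were not touched.

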